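# Plant the camera stand's outrigger jack

### The job

The outrigger jack of the camera stand hangs clear of the bench: slide the yellow-handled spreader pad flat under its foot so that the whole foot will stand on the pad's disc, then turn the crank clockwise (seen from above) until the foot presses firmly on the pad. You feel this as the crank getting heavier: stop and let go when it takes roughly one and a half to one and three quarter times the effort of free running, never twice as much, and leave the other things on the bench where they are.

Things in the scene. Friction and masses are not known exactly. Their poses are not given: they have to be found in the camera images.
- stand: Fixed camera stand with its jack. Origin: on the bench (z = 0), exactly below the jack's vertical axis; its y axis runs along the outrigger beam (36 mm wide, 93 to 123 mm above the bench) to the column, 280 mm along +y, with the camera up to 0.30 m high, on a 170 mm square base.
- jack (a point): On the jack's vertical axis, 110 mm above the bench, fixed: in the blue housing (50 mm wide, flange 60, 72 to 147 mm high). Below it a steel leg ends in an orange round foot, 32 mm wide, whose underside starts 20 to 39 mm above the bench: 8 to 27 mm over the pad's top. It is not measured; the foot's own screw is set differently each time.
- hub (a point): Point on the vertical crank axis, at the height of the middle of the knob (186.5 mm). Each clockwise turn (from above) lowers the foot 16 mm; at least half a turn runs free. Once it meets the pad, the foot's rubber yields: the load grows about 20 N per mm, 51 N per radian of crank. The jack locks itself when let go. Hub and arm reach no higher than 162 mm.
- knob_mid (a point): Middle of the red crank knob: upright cylinder 22 mm wide, 50 mm tall (161 to 211 mm above the bench), 50 mm from the crank axis. It spins freely on its pin, so a fixed wrist can lead it round. Free running takes about 7.2 N along the circle; foot load adds 0.05 N per N (50 N load: 9.7 N in all; 140 N: 14.2 N, nearly twice free running).
- pad: The loose spreader pad, 0.17 to 0.35 kg, flat on the bench. Origin: centre of the underside of its black round disc, 56 mm in diameter and 12 mm thick with a white ring mark on top; z up. A yellow tongue 18 mm wide and 6 mm thick runs along its -x to an upright yellow fin handle.
- pad_grip (a point): Grip point of the pad's yellow fin: 140 mm from the disc's centre along the pad's -x, 32 mm above its underside. The fin is 12 mm thick (along the pad's y), 32 mm long (along x) and 50 mm tall.
- jar: Bystander: white jar with a blue cap, 60 mm in diameter, 75 mm tall. Origin: centre of its underside.
- case: Bystander: black case 70 x 160 x 45 mm. Origin: centre of its underside.
- tape: Bystander: roll of white tape lying flat, 60 mm in diameter, 22 mm tall. Origin: centre of its underside.
- cards: Bystander: pink box 60 x 100 x 30 mm. Origin: centre of its underside.
There are look-alikes about, which are no part of the job. There is more than one size of the pad; the job needs the middle-sized.

How it is judged:
By the outcome, as a careful person would: the job done as asked, in the order asked, and still so for the second after the job is handed in, with the robot touching nothing.
It also fails if it takes over 72 s, if anything falls off the work surface, if the arm or the gripper's body presses on something with over 40 N, if the wrist force passes 120 N, or if a joint passes its speed limit or range.

### The arm

A 6-joint arm with a two-finger parallel gripper is mounted at the origin on the work surface. World frame = base frame: x ahead of the robot, y to its left, z up, the work surface at z = 0. Lengths are in m, angles in rad, forces in N, time in s.
With the tool pointing down it reaches from about 0.375 to 0.9 m from the base axis. Payload 3.1 kg.
Tool frame: the origin (TCP) lies midway between the tips of the shut fingers; the grasp point (between the pads) lies 19 mm behind it; z points along the fingers, y is the line along which they close (so a half turn about z gives the same grasp; the last joint's range is limited). The gripper opens to 85 mm and grips with 20 to 120 N. Pads are 22 mm wide; open, the fingers measure 114 mm over their backs; the gripper's body (76 mm by 85 mm) begins 54 mm behind the grasp point. The pads swing forward as they close: fully open they stand 13 mm farther back than shut.
Start: joints at [-1.298, 0.527, 1.433, -0, 1.181, -0.178], TCP at [0.272, -0.563, 0.231] pointing down, gripper open.
Joint ranges: [-3.08, 3.08], [-0.75, 2.2], [0.22, 2.44], [-1.43, 4.57], [0, 2.65], [-2.85, 2.85]. Speed limits (rad/s): [2.79, 2.79, 3.14, 3.14, 3.14, 3.14].

### API

Orientations are given as a unit quaternion [x, y, z, w].
In Python, from station import manip gives the robot as it stands.
- The arm moves only by the tool move_arm, never from a script. Its argument "increments" is a list that holds one entry, the list of rows, each a list of 5 numbers: the gripper's target within -1 to 1 (shut at 1, half-way at 0, fully open at -1), then the shift along the world's x, y, z in m, then the turn about the world's z in degrees. In form: [[[fingers, dx, dy, dz, twist], ...]]. A call has 1 to 8 rows; each row shifts and turns the commanded pose from where the row before left it; what a row does not reach is not made up. A row lasts 1/10 s, in which the tool goes at most 50 mm and 8.59 degrees, less where a joint would pass 70% of its speed; a pose out of reach is approached as far as the arm can. A call with a gripper value outside its range is refused whole. The fingers move at their own pace and stop on an object; "newtons" is the grip in N (left out, the last holds). Time passes only in rows, so rows that do not move let the fingers close. It gives the time, the measured TCP pose, the force, the opening and the grip force at its end, in the units of the state.
- manip.sense(): the state, without advancing time (a new reading comes with each control period).
- manip.snapshot(name): name is "side" or "top"; returns a dict with "img" (400x640x3 uint8, red, green, blue), "fx", "fy", "cx", "cy" (pixels), "world_to_cam" (4x4, takes a point from world to camera coordinates). Camera axes: x right, y down, z forward; pixel columns grow to the right and rows downward; lengths in m; the calibration is good to about 2 mm. A picture is of the moment at which its call begins. There is no depth.
- manip.sign_off(): hands the job in; it is judged then, once.
Trained networks look in the newest picture that a camera, given by its name, has taken for a name from the list of things; names that differ only in an ending like _2 or _b are one class to them, and where a whole thing is asked for, a point or a joint stands for the part that bears it (a point fixed in the world has none). Each returns a list of dicts, best first, with "confidence" (0 to 1); they miss things now and then, are a little off and sometimes report something else, mostly with a low value. They report only what shows in the picture. A call takes as long as a camera call. They do not tell look-alikes from the thing itself.
- manip.spot_in(label, camera): "xyz" ([x, y, z] in m, in world coordinates, good to about 4 mm: the middle of the surface that is visible of it).
- manip.mark_of(label, camera): "xyz" ([x, y, z] in m, in world coordinates, good to about 4 mm: a listed point, or the origin of a listed thing).
The state is a dict: "t": time; "q": joint angles; "qd": joint speeds; "tau": joint torques, N m; "tcp_pos": TCP position; "tool_rot": TCP orientation; "force": force on the tool from outside, world axes, zero at the start; "ft_torque": the same for the moment, N m; "finger_gap": opening from 0.0 (shut) to 1.0 (fully open); "gripper_force": force on a finger pad.
Only numpy, scipy, OpenCV 4.12 (cv2) and the standard library are available. Lean on these libraries where they do the work, as an engineer would, in place of code of your own. Each camera call takes 0.05 s, during which the arm holds its last target. There are 200 camera calls.

## Working session

There is one attempt and no reset: what is moved stays moved. The work goes in short steps, Python scripts to look and compute and a tool call to move; the robot and the scene stay as the last step left them, time stands still between calls to the robot, and variables do not carry over. Pictures are saved under pics/ and viewed, at most 10 in all, crops included, and the job is handed in when it is done.

Besides the shell and the picture viewer there is one more tool, called after "Request:" as name(argument=value, ...), one argument or row to a line, values as JSON. move_arm: Moves the arm, as the interface text tells. Its arguments: {"type":"object","properties":{"increments":{"type":"array","items":{"type":"array","items":{"type":"array","items":{"type":"number"}}}},"newtons":{"type":"number"}},"required":["increments"]}

```bash
mkdir -p pics
python3 - <<'E'
from station import manip
import cv2
for c in("side","top"):
    s=manip.snapshot(c); cv2.imwrite(f"pics/{c}0.png",s["img"][:,:,::-1])
    print(c,s["fx"],s["world_to_cam"].round(3).tolist() if hasattr(s["world_to_cam"],'round') else s["world_to_cam"])
    for l in("stand","jack","hub","knob_mid","pad","pad_grip","jar","case","tape","cards"):
        print(l,[(round(d["confidence"],2),[round(float(v),3) for v in d["xyz"]]) for d in manip.mark_of(l,c)[:5]])
st=manip.sense();print(st)
E
```

```text
side 361.445252545195 [[0.995, -0.097, 0.026, -0.46], [-0.023, -0.476, -0.879, 0.12], [0.097, 0.874, -0.476, 1.281], [0.0, 0.0, 0.0, 1.0]]
stand [(0.59, [0.63, -0.027, 0.001])]
jack [(0.95, [0.629, -0.024, 0.111])]
hub [(0.7, [0.63, -0.025, 0.185])]
knob_mid [(0.59, [0.624, -0.081, 0.188])]
pad [(0.92, [0.575, -0.295, -0.003]), (0.91, [0.676, -0.36, -0.003]), (0.81, [0.16, -0.42, 0.002]), (0.32, [0.629, -0.026, 0.114])]
pad_grip [(0.81, [0.445, -0.281, 0.032]), (0.69, [0.213, -0.229, 0.044]), (0.66, [0.698, -0.465, 0.026])]
jar [(0.48, [0.363, 0.278, 0.001])]
case [(0.92, [0.748, -0.196, 0.004])]
tape [(0.45, [0.786, 0.011, -0.0])]
cards []
top 513.6468166427593 [[0.017, -1.0, -0.005, -0.07], [-0.993, -0.016, -0.118, 0.476], [0.118, 0.006, -0.993, 1.563], [0.0, 0.0, 0.0, 1.0]]
stand [(0.74, [0.633, -0.029, -0.001])]
jack [(0.76, [0.634, -0.028, 0.112])]
hub [(0.87, [0.63, -0.025, 0.185])]
knob_mid [(0.65, [0.625, -0.075, 0.185])]
pad [(0.82, [0.576, -0.301, 0.002])]
pad_grip [(0.83, [0.435, -0.287, 0.031]), (0.66, [0.749, -0.197, 0.004]), (0.3, [0.63, -0.027, 0.186])]
jar [(0.77, [0.36, 0.284, 0.004])]
case [(0.58, [0.748, -0.195, 0.003])]
tape [(0.53, [0.794, 0.008, -0.001])]
cards [(0.8, [0.385, -0.383, -0.001])]
{'t': 1.1, 'q': array([-1.29846492e+00,  5.27481096e-01,  1.43273165e+00,  3.06530046e-05,
        1.18141917e+00, -1.78506239e-01]), 'qd': array([-1.13027669e-03,  6.09956252e-04, -5.15124273e-04, -1.59195634e-04,
        1.43141026e-04,  6.87940745e-05]), 'tau': array([ 1.19657332e-03, -4.42335320e+01, -1.78423065e+01, -1.82418453e-04,
        8.62121087e-04, -6.12093459e-06]), 'tcp_pos': array([ 0.2723437 , -0.56249448,  0.23131193]), 'tool_rot': array([ 9.74701880e-01,  2.23508936e-01,  1.32428306e-05, -2.02764601e-05]), 'force': array([ 0.01879851, -0.13349409,  0.00786871]), 'ft_torque': array([-0.00146772,  0.03009206, -0.01044382]), 'gripper_force': 0.0, 'finger_gap': 1.0013869229774341}
```

View pics/side0.png

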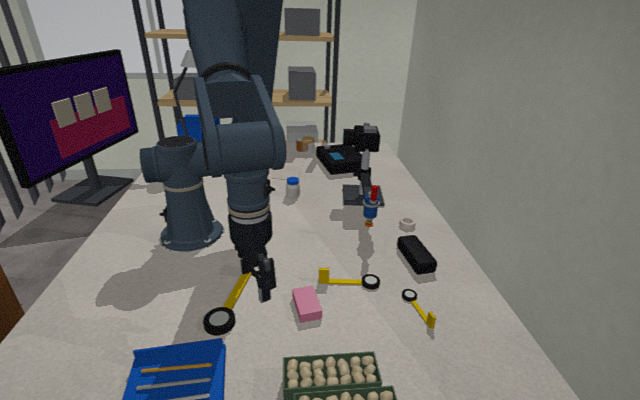

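View pics/top0.png

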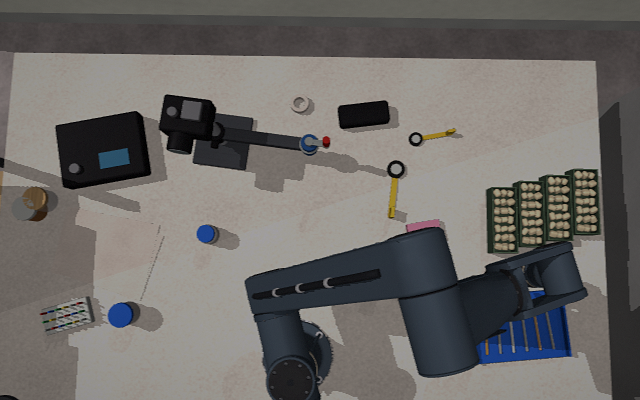

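The pictures show three pads. The middle-sized one has its disc at side (371,282) / top (396,169) and its fin at side (324,275) / top (391,212). The disc-to-fin distance from the network is 0.136 m, which matches 140 mm; the others measure 0.107 and 0.20. The jack is at about (0.630,-0.026), with the knob on its -y side.

Request:
move_arm(
  increments=[
    [[0,0.021,0.035,-0.01,-4],[0,0.021,0.035,-0.01,-4],[0,0.021,0.035,-0.01,-4],[0,0.021,0.035,-0.01,-4],[0,0.021,0.035,-0.01,-4],[0,0.021,0.035,-0.01,-4],[0,0.021,0.035,-0.01,-4],[0,0.021,0.034,-0.01,-4]],
  ],
)

```text
t: 1.9
tcp_pos: [0.4411, -0.2822, 0.1512]
tool_rot: [0.998, -0.055, 0.0, 0.0]
force: [0.9, -0.4, 0.1]
finger_gap: 0.502
gripper_force: 0.0
```

Request:
move_arm(
  increments=[
    [[0,0,0,0,0],[0,0,0,0,0]],
  ],
)

```text
t: 2.1
tcp_pos: [0.4408, -0.283, 0.1513]
tool_rot: [0.999, -0.052, -0.0, 0.0]
force: [1.7, -0.2, 0.3]
finger_gap: 0.499
gripper_force: 0.0
```

```bash
cat > h.py <<'E'
from station import manip
import cv2
def look(labels,cams=("side","top"),save=None):
    for c in cams:
        s=manip.snapshot(c)
        if save: cv2.imwrite(f"pics/{save}_{c}.png",s["img"][:,:,::-1])
        for l in labels:
            print(c,l,[(round(d["confidence"],2),[round(float(v),4) for v in d["xyz"]]) for d in manip.mark_of(l,c)[:4]])
    return manip.sense()
E
python3 -c "
from h import *
s=look(['pad','pad_grip','cards'],save='a');print(s['tcp_pos'],s['tool_rot'],s['finger_gap'],s['t'])
s=look(['pad','pad_grip','hub','jack'])
# crop
a=cv2.imread('pics/a_top.png')[120:280,280:520];b=cv2.imread('pics/a_side.png')[150:350,230:470]
import numpy as np
cv2.imwrite('pics/a.png',np.vstack([cv2.resize(a,None,fx=1.6,fy=1.6),cv2.resize(b,None,fx=1.6,fy=1.6)]))
"
```

```text
side pad [(0.73, [0.1626, -0.4214, 0.0001]), (0.61, [0.6756, -0.3573, -0.0026]), (0.6, [0.5748, -0.2935, 0.0])]
side pad_grip [(0.96, [0.4441, -0.2809, 0.0341]), (0.82, [0.2117, -0.2285, 0.0459]), (0.6, [0.6987, -0.4646, 0.0267])]
side cards [(0.69, [0.3817, -0.3849, -0.0019]), (0.54, [0.629, -0.027, -0.0002])]
top pad [(0.81, [0.5764, -0.2975, 0.0016]), (0.78, [0.6773, -0.3614, -0.004]), (0.6, [0.159, -0.4182, -0.0003])]
top pad_grip [(0.73, [0.7025, -0.4711, 0.0263])]
top cards [(0.68, [0.3819, -0.3818, -0.0003])]
[ 0.43998525 -0.28445602  0.15149892] [ 9.98509017e-01 -5.45864452e-02  1.79701789e-04  1.77119260e-04] 0.5006554089225576 2.5
side pad [(0.85, [0.5761, -0.2956, 0.0017]), (0.71, [0.7475, -0.1948, 0.0041]), (0.67, [0.161, -0.4213, 0.0015]), (0.66, [0.6771, -0.3597, -0.0045])]
side pad_grip [(0.88, [0.442, -0.2794, 0.032]), (0.76, [0.6978, -0.4646, 0.0251]), (0.63, [0.2095, -0.2303, 0.0436])]
side hub [(0.78, [0.6272, -0.0259, 0.1866])]
side jack [(0.69, [0.6303, -0.0255, 0.1154])]
top pad [(0.89, [0.6774, -0.3578, -0.0024]), (0.81, [0.1591, -0.4205, -0.001]), (0.47, [0.5773, -0.2992, 0.0008])]
top pad_grip [(0.51, [0.703, -0.4706, 0.0198])]
top hub [(0.68, [0.6295, -0.0226, 0.1838])]
top jack [(0.67, [0.6314, -0.0262, 0.1114])]
```

View pics/a.png

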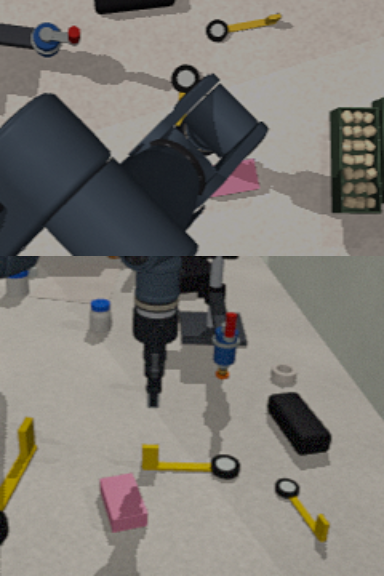

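The hand (crop (152,390) in the lower view) stands above the middle pad's fin (150,457). The cards are clear to its lower left. I'll descend and grip.

Request:
move_arm(
  increments=[
    [[0,-0.001,0.002,-0.03,0],[0,0,0,-0.03,0],[0,0,0,-0.03,0],[0,0,0,-0.025,0],[0,0,0,-0.015,0],[0,0,0,-0.007,0],[0,0,0,0,0]],
  ],
)

```text
t: 3.7
tcp_pos: [0.439, -0.2812, 0.0135]
tool_rot: [0.999, -0.054, -0.001, -0.001]
force: [-0.5, -0.3, 0.2]
finger_gap: 0.498
gripper_force: 0.0
```

Request:
move_arm(
  increments=[
    [[1,0,0,0,0],[1,0,0,0,0],[1,0,0,0,0],[1,0,0,0,0],[1,0,0,0,0],[1,0,0,0,0]],
  ],
  newtons=40,
)

```text
t: 4.3
tcp_pos: [0.44, -0.2822, 0.0153]
tool_rot: [0.999, -0.054, 0.001, 0.001]
force: [0.7, -0.3, 6.6]
finger_gap: 0.136
gripper_force: 42.1
```

```bash
python3 -c "
from h import *
s=look(['pad','pad_grip']);print(s)
s=look(['pad','pad_grip','jack','hub'])"
```

```text
side pad [(0.97, [0.5744, -0.2944, 0.0003]), (0.77, [0.1616, -0.422, -0.0012]), (0.7, [0.6759, -0.3605, -0.0013])]
side pad_grip [(0.77, [0.2138, -0.2308, 0.0461]), (0.76, [0.4437, -0.281, 0.0306]), (0.62, [0.7008, -0.4645, 0.0232])]
top pad [(0.71, [0.5803, -0.2987, 0.0019]), (0.52, [0.679, -0.3617, -0.0053])]
top pad_grip [(0.73, [0.6998, -0.47, 0.0244]), (0.55, [0.2129, -0.2283, 0.0437]), (0.23, [0.7484, -0.1964, 0.0034])]
{'t': 4.6, 'q': array([-7.84356216e-01,  7.48709236e-01,  1.83691149e+00,  4.94740782e-05,
        5.53625901e-01,  8.94322593e-01]), 'qd': array([ 0.00171883,  0.00178062, -0.00035719, -0.00015503,  0.00070237,
        0.00078505]), 'tau': array([ 2.24800324e-01, -3.86410475e+01, -5.37480354e+00, -2.36408488e-02,
       -2.45682383e-02, -6.74600643e-02]), 'tcp_pos': array([ 0.43994762, -0.28220646,  0.01532717]), 'tool_rot': array([ 9.98543703e-01, -5.39360453e-02,  8.82468419e-04,  7.72902791e-04]), 'force': array([0.60691116, 0.01855428, 6.22506943]), 'ft_torque': array([-0.03678691, -0.00773598, -0.04681864]), 'gripper_force': 42.072803378105164, 'finger_gap': 0.1399086694952072}
side pad [(0.77, [0.5759, -0.2937, -0.0005]), (0.63, [0.6769, -0.3587, -0.0034]), (0.59, [0.1615, -0.421, -0.0001])]
side pad_grip [(0.8, [0.4453, -0.2806, 0.0314]), (0.71, [0.6984, -0.4688, 0.024]), (0.65, [0.2139, -0.2274, 0.0452])]
side jack [(0.82, [0.6295, -0.0246, 0.1135])]
side hub [(0.87, [0.63, -0.0268, 0.1832])]
top pad [(0.78, [0.6777, -0.3582, -0.0024]), (0.7, [0.5769, -0.2978, 0.0008]), (0.59, [0.159, -0.4216, 0.0023])]
top pad_grip [(0.63, [0.214, -0.2308, 0.0451]), (0.6, [0.7008, -0.4701, 0.026]), (0.36, [0.6214, -0.074, 0.1875])]
top jack [(0.88, [0.6308, -0.0224, 0.1132])]
top hub []
```

Request:
move_arm(
  increments=[
    [[1,0,0,0.0025,0],[1,0.002,0.01,0,0],[1,0.004,0.021,0,0],[1,0.005,0.025,0,0],[1,0.005,0.025,0,0],[1,0.005,0.025,0,0],[1,0.005,0.025,0,0],[1,0.005,0.025,0,0]],
  ],
)

```text
t: 5.9
tcp_pos: [0.4694, -0.1234, 0.0163]
tool_rot: [0.999, -0.054, -0.001, -0.001]
force: [0.7, 0.1, -3.3]
finger_gap: 0.136
gripper_force: 40.7
```

Request:
move_arm(
  increments=[
    [[1,0.005,0.025,0,0],[1,0.005,0.025,0,0],[1,0.005,0.025,0,0],[1,0.004,0.02,0,0],[1,0.003,0.015,0,0],[1,0.001,0.005,0,0],[1,0,0,0,0],[1,0,0,0,0]],
  ],
)

```text
t: 6.7
tcp_pos: [0.4928, -0.0106, 0.0166]
tool_rot: [0.999, -0.054, -0.001, -0.0]
force: [-0.5, -0.9, -3.2]
finger_gap: 0.134
gripper_force: 40.6
```

```bash
python3 -c "
from h import *
import numpy as np
s=look(['pad','pad_grip','jack','hub'],save='b');print(s['tcp_pos'],s['force'],s['tool_rot'],s['t'])
s=look(['pad','pad_grip','jack','hub','knob_mid'])
a=cv2.imread('pics/b_top.png')[90:240,250:410];b=cv2.imread('pics/b_side.png')[160:280,290:450]
cv2.imwrite('pics/b.png',np.hstack([cv2.resize(a,(400,375)),cv2.resize(b,(400,375),fy=3)]))
"
```

```text
side pad [(0.98, [0.6782, -0.359, -0.004]), (0.62, [0.1622, -0.4186, 0.0018]), (0.59, [0.6287, -0.0197, 0.001])]
side pad_grip [(0.83, [0.6996, -0.4647, 0.0243]), (0.79, [0.2131, -0.2302, 0.0454]), (0.66, [0.4939, -0.0063, 0.035])]
side jack [(0.94, [0.6316, -0.0272, 0.1109])]
side hub [(0.59, [0.6303, -0.0257, 0.1868])]
top pad [(0.66, [0.1588, -0.4228, 0.0019]), (0.59, [0.6307, -0.0253, 0.0037]), (0.54, [0.682, -0.3605, -0.0036])]
top pad_grip [(0.84, [0.7011, -0.4673, 0.0229]), (0.7, [0.213, -0.2309, 0.045])]
top jack []
top hub [(0.74, [0.6304, -0.0273, 0.1861])]
[ 0.49330464 -0.01073765  0.01684495] [-0.29152134 -0.5419975  -3.72994648] [ 9.98538753e-01 -5.40403471e-02  1.20612576e-05 -3.41426690e-06] 7.2
side pad [(0.83, [0.6284, -0.025, 0.0026]), (0.75, [0.6757, -0.3584, 0.0003]), (0.67, [0.1625, -0.4215, 0.0019]), (0.55, [0.6306, -0.0251, 0.1867])]
side pad_grip [(0.74, [0.4968, -0.0089, 0.0348]), (0.74, [0.2099, -0.2318, 0.046]), (0.61, [0.7, -0.4665, 0.026])]
side jack [(0.75, [0.6304, -0.026, 0.1115]), (0.36, [0.7508, -0.1925, 0.0016])]
side hub [(0.79, [0.6292, -0.0252, 0.1834])]
side knob_mid [(0.66, [0.6227, -0.0776, 0.1879])]
top pad [(0.82, [0.1579, -0.4186, -0.0012]), (0.62, [0.6793, -0.3612, -0.0036]), (0.57, [0.6291, -0.0235, 0.0009]), (0.19, [0.6326, -0.0247, 0.1112])]
top pad_grip [(0.84, [0.2125, -0.229, 0.045]), (0.65, [0.7026, -0.4697, 0.0249]), (0.24, [0.6281, -0.027, 0.0007])]
top jack [(0.7, [0.6328, -0.0247, 0.1135])]
top hub [(0.91, [0.6284, -0.0226, 0.1843])]
top knob_mid [(0.63, [0.6245, -0.0756, 0.1846])]
```

View pics/b.png

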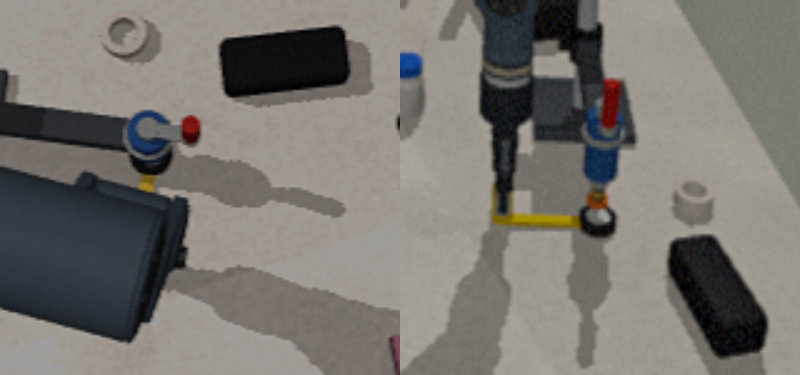

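The side view shows the disc (597,220 in the crop) centred below the orange foot (598,200), the fin gripped, and everything else unmoved. The networks and the TCP geometry agree to about 2 mm. I'll set the pad down, release and rise.

Request:
move_arm(
  increments=[
    [[1,0,0,-0.0015,0],[1,0,0,0,0],[0.5,0,0,0,0],[0,0,0,0,0],[0,0,0,0,0],[0,0,0,0,0]],
  ],
)

```text
t: 8.4
tcp_pos: [0.4936, -0.0106, 0.0155]
tool_rot: [0.999, -0.054, 0.0, 0.0]
force: [0.3, -1.4, -0.3]
finger_gap: 0.499
gripper_force: 0.0
```

Request:
move_arm(
  increments=[
    [[0,0,0,0.01,0],[0,0,0,0.025,0],[0,0,0,0.04,0],[0,0,0,0.045,0],[0,0,0,0.045,0],[0,0,0,0.045,0],[0,0,0,0.035,0],[0,0,0,0,0]],
  ],
)

```text
t: 9.2
tcp_pos: [0.4964, -0.0111, 0.2663]
tool_rot: [0.999, -0.054, 0.006, 0.001]
force: [0.9, -0.2, 0.5]
finger_gap: 0.498
gripper_force: 0.0
```

```bash
python3 -c "
from h import *
for k in range(2): s=look(['pad','pad_grip','hub','knob_mid'],save='c%d'%k)
print(s['tcp_pos'],s['force'],s['finger_gap'],s['t'])
import numpy as np
a=cv2.imread('pics/c0_top.png')[90:240,250:410];b=cv2.imread('pics/c0_side.png')[160:280,290:450]
cv2.imwrite('pics/c.png',np.hstack([cv2.resize(a,(400,375)),cv2.resize(b,(400,300),fy=3)[:375] if 0 else cv2.resize(b,(400,375))]))
"
```

```text
side pad [(0.93, [0.1604, -0.4202, 0.0005]), (0.72, [0.632, -0.0232, 0.0033]), (0.7, [0.6771, -0.3572, -0.0001])]
side pad_grip [(0.88, [0.497, -0.0071, 0.0316]), (0.84, [0.2133, -0.229, 0.045]), (0.8, [0.7009, -0.4665, 0.026]), (0.52, [0.3851, -0.3853, -0.0013])]
side hub [(0.95, [0.6302, -0.0251, 0.1828])]
side knob_mid [(0.57, [0.6253, -0.076, 0.1884])]
top pad [(0.76, [0.1566, -0.4204, 0.0025]), (0.57, [0.6773, -0.3614, -0.0038])]
top pad_grip [(0.95, [0.2133, -0.2286, 0.0463]), (0.58, [0.7013, -0.4693, 0.0255]), (0.52, [0.6326, -0.0282, 0.0027])]
top hub [(0.78, [0.6295, -0.026, 0.1865])]
top knob_mid [(0.65, [0.6216, -0.0764, 0.1896])]
side pad [(0.87, [0.631, -0.0217, 0.0004]), (0.79, [0.6744, -0.3562, -0.0016]), (0.7, [0.1606, -0.421, -0.0008])]
side pad_grip [(0.9, [0.2103, -0.2335, 0.0431]), (0.82, [0.6992, -0.4673, 0.0251]), (0.73, [0.4982, -0.0074, 0.0306])]
side hub [(0.68, [0.6293, -0.0251, 0.1808]), (0.22, [0.6305, -0.0223, -0.0007])]
side knob_mid [(0.54, [0.6227, -0.0777, 0.1854])]
top pad [(0.87, [0.157, -0.421, 0.0003]), (0.53, [0.6783, -0.3595, -0.0057])]
top pad_grip [(0.88, [0.701, -0.4703, 0.0207]), (0.74, [0.2137, -0.2296, 0.0427])]
top hub [(0.9, [0.6313, -0.0256, 0.1824])]
top knob_mid [(0.54, [0.6244, -0.0742, 0.1891])]
[ 0.49332384 -0.01049248  0.26036226] [-0.61049535  0.45281054 -0.35671231] 0.5001543682624788 10.2
```

View pics/c.png

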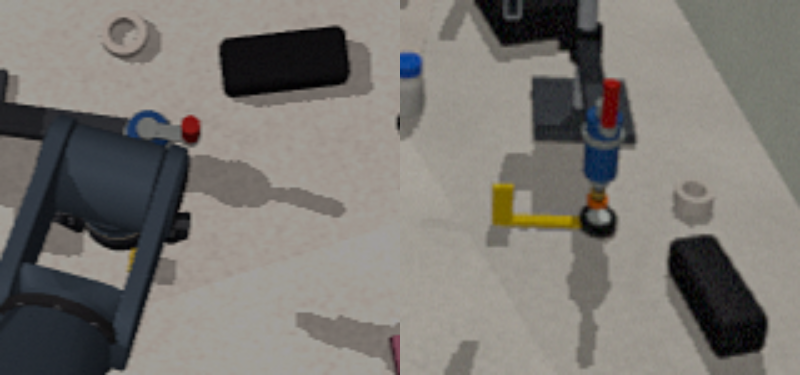

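Released: the pad lies flat, with the disc (597,220) still under the foot (598,200). Next is the knob, with the fingers opening a bit wider.

Request:
move_arm(
  increments=[
    [[-0.3,0.018,-0.009,0,0],[-0.3,0.03,-0.015,0,0],[-0.3,0.035,-0.017,0,0],[-0.3,0.03,-0.015,0,0],[-0.3,0.0175,-0.009,0,0],[-0.3,0,0,0,0],[-0.3,0,0,-0.02,0],[-0.3,0,0,-0.025,0]],
  ],
)

```text
t: 11.0
tcp_pos: [0.6238, -0.0753, 0.2161]
tool_rot: [0.999, -0.054, 0.001, 0.0]
force: [0.6, -0.4, 0.3]
finger_gap: 0.651
gripper_force: 0.0
```

Request:
move_arm(
  increments=[
    [[-0.3,0,0,-0.025,0],[-0.3,0,0,-0.012,0],[-0.3,0,0,-0.005,0],[-0.3,0,0,0,0]],
  ],
)

```text
t: 11.4
tcp_pos: [0.6235, -0.0753, 0.1732]
tool_rot: [0.999, -0.054, -0.0, -0.0]
force: [0.0, 0.2, 0.4]
finger_gap: 0.647
gripper_force: 0.0
```

Request:
move_arm(
  increments=[
    [[1,0,0,0,0],[1,0,0,0,0],[1,0,0,0,0],[1,0,0,0,0],[1,0,0,0,0],[1,0,0,0,0],[1,0,0,0,0]],
  ],
  newtons=25,
)

```text
t: 12.1
tcp_pos: [0.6245, -0.0765, 0.1748]
tool_rot: [0.999, -0.054, 0.001, 0.001]
force: [-1.4, -3.0, 5.8]
finger_gap: 0.248
gripper_force: 25.4
```

```bash
python3 -c "
from h import *
print(manip.sense())
s=look(['hub','knob_mid'],save='d')
import numpy as np
a=cv2.imread('pics/d_top.png')[60:220,230:410];b=cv2.imread('pics/d_side.png')[130:270,290:450]
cv2.imwrite('pics/d.png',np.hstack([cv2.resize(a,(400,355)),cv2.resize(b,(406,355))])[:,:800])
"
```

```text
{'t': 12.1, 'q': array([-2.98709936e-01,  5.97138621e-01,  1.47736324e+00, -1.32918893e-03,
        1.06440131e+00,  1.38046390e+00]), 'qd': array([-0.00043782, -0.00067721,  0.00029248, -0.00216023, -0.00050514,
       -0.00083487]), 'tau': array([ 1.88700199e+00, -4.19792068e+01, -1.46762368e+01,  7.62505308e-01,
       -1.53111513e-01,  9.89145163e-03]), 'tcp_pos': array([ 0.62453131, -0.07652542,  0.17475439]), 'tool_rot': array([ 9.98548442e-01, -5.38410853e-02,  1.16393517e-03,  8.89869672e-04]), 'force': array([-1.39280893, -2.9513552 ,  5.77020192]), 'ft_torque': array([-0.40900875,  0.26679694,  0.05935798]), 'gripper_force': 25.431235134601593, 'finger_gap': 0.2475494640783846}
side hub [(0.75, [0.6275, -0.0245, 0.1848])]
side knob_mid [(0.48, [0.6218, -0.0816, 0.1879]), (0.29, [0.7481, -0.1939, 0.0031])]
top hub [(0.69, [0.7498, -0.1972, 0.0037])]
top knob_mid []
```

View pics/d.png

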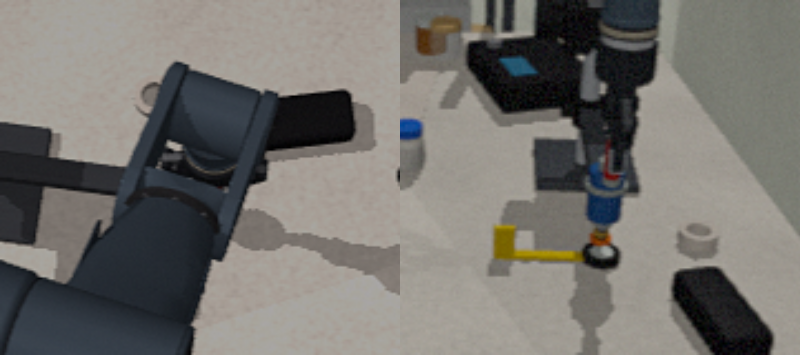

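The fingers close around the red knob (crop (612,160)), with an opening of 21 mm that matches the 22 mm knob. The pad is still under the foot. Next I'll work out the table of increments.

```bash
python3 -c "
import numpy as np
a=np.radians(-96-10*np.arange(37));p=np.round(50*np.c_[np.cos(a),np.sin(a)],1)
for i,d in enumerate(np.diff(p,axis=0)): print(i+1,d.round(1).tolist(),end='; ')
"
```

```text
1 [-8.6, 1.6]; 2 [-8.1, 3.2]; 3 [-7.5, 4.4]; 4 [-6.6, 5.8]; 5 [-5.5, 6.7]; 6 [-4.2, 7.7]; 7 [-2.8, 8.2]; 8 [-1.4, 8.6]; 9 [0.2, 8.7]; 10 [1.6, 8.6]; 11 [3.2, 8.1]; 12 [4.4, 7.5]; 13 [5.8, 6.6]; 14 [6.7, 5.5]; 15 [7.7, 4.2]; 16 [8.2, 2.8]; 17 [8.6, 1.4]; 18 [8.7, -0.2]; 19 [8.6, -1.6]; 20 [8.1, -3.2]; 21 [7.5, -4.4]; 22 [6.6, -5.8]; 23 [5.5, -6.7]; 24 [4.2, -7.7]; 25 [2.8, -8.2]; 26 [1.4, -8.6]; 27 [-0.2, -8.7]; 28 [-1.6, -8.6]; 29 [-3.2, -8.1]; 30 [-4.4, -7.5]; 31 [-5.8, -6.6]; 32 [-6.7, -5.5]; 33 [-7.7, -4.2]; 34 [-8.2, -2.8]; 35 [-8.6, -1.4]; 36 [-8.7, 0.2];
```

Request:
move_arm(
  increments=[
    [[1,-0.0086,0.0016,0,0],[1,-0.0081,0.0032,0,0],[1,-0.0075,0.0044,0,0],[1,-0.0066,0.0058,0,0]],
  ],
)

```text
t: 12.8
tcp_pos: [0.5967, -0.0628, 0.1748]
tool_rot: [0.999, -0.054, 0.005, 0.002]
force: [4.6, -5.7, 2.0]
finger_gap: 0.249
gripper_force: 25.1
```

Request:
move_arm(
  increments=[
    [[1,-0.0055,0.0067,0,0],[1,-0.0042,0.0077,0,0],[1,-0.0028,0.0082,0,0],[1,-0.0014,0.0086,0,0]],
  ],
)

```text
t: 13.2
tcp_pos: [0.5818, -0.0317, 0.1748]
tool_rot: [0.999, -0.054, 0.004, 0.002]
force: [3.8, -7.4, 2.4]
finger_gap: 0.249
gripper_force: 25.2
```

```bash
python3 -c "
from h import *
s=look(['hub','knob_mid'],save='e')
print(s)"
```

```text
side hub [(0.78, [0.627, -0.025, 0.1836]), (0.51, [0.4965, -0.0086, 0.0312])]
side knob_mid [(0.54, [0.5786, -0.0309, 0.1872])]
top hub []
top knob_mid []
{'t': 13.5, 'q': array([-2.43629092e-01,  5.38753429e-01,  1.60219542e+00, -1.54551957e-04,
        9.94202424e-01,  1.43525940e+00]), 'qd': array([-0.00194393,  0.00030504, -0.00030517,  0.00068762,  0.00320841,
       -0.00143409]), 'tau': array([ 1.80347163e+00, -3.83627415e+01, -1.10169357e+01,  5.44914957e-01,
        1.12507939e+00,  9.49969632e-03]), 'tcp_pos': array([ 0.58163039, -0.03023578,  0.17473964]), 'tool_rot': array([ 9.98536949e-01, -5.39776360e-02,  3.15074343e-03,  6.70690194e-04]), 'force': array([ 2.88115706, -3.52270853,  5.93672379]), 'ft_torque': array([-0.44250032, -0.53592017,  0.03455748]), 'gripper_force': 25.395488440990448, 'finger_gap': 0.25136938754981086}
```

Request:
move_arm(
  increments=[
    [[1,0.0002,0.0087,0,0],[1,0.0016,0.0086,0,0],[1,0.0032,0.0081,0,0],[1,0.0044,0.0075,0,0]],
  ],
)

```text
t: 13.9
tcp_pos: [0.59, 0.0011, 0.1747]
tool_rot: [0.999, -0.054, 0.002, 0.002]
force: [0.9, -10.0, 6.0]
finger_gap: 0.251
gripper_force: 25.7
```

Request:
move_arm(
  increments=[
    [[1,0.0058,0.0066,0,0],[1,0.0067,0.0055,0,0],[1,0.0077,0.0042,0,0],[1,0.0082,0.0028,0,0]],
  ],
)

```text
t: 14.3
tcp_pos: [0.6157, 0.0206, 0.1746]
tool_rot: [0.999, -0.053, -0.002, 0.002]
force: [-4.9, -9.0, 10.7]
finger_gap: 0.25
gripper_force: 26.1
```

Request:
move_arm(
  increments=[
    [[1,0.0086,0.0014,0,0],[1,0.0087,-0.0002,0,0],[1,0.0086,-0.0016,0,0]],
  ],
)

```text
t: 14.6
tcp_pos: [0.6398, 0.0224, 0.1746]
tool_rot: [0.999, -0.054, -0.004, -0.0]
force: [-7.2, -1.3, 13.0]
finger_gap: 0.25
gripper_force: 26.2
```

Request:
move_arm(
  increments=[
    [[1,0.0081,-0.0032,0,0],[1,0.0075,-0.0044,0,0],[1,0.0066,-0.0058,0,0]],
  ],
)

```text
t: 14.9
tcp_pos: [0.6627, 0.012, 0.1746]
tool_rot: [0.999, -0.054, -0.003, -0.003]
force: [-4.2, 6.4, 11.9]
finger_gap: 0.249
gripper_force: 26.1
```

```bash
cat > f.py <<'E'
import numpy as np
# tcp x,y (mm), force x,y at call ends
D=np.loadtxt("d.txt");c=np.array([630,-25.5])
if len(D)>=5:
    A=np.c_[2*D[:,:2],np.ones(len(D))];s=np.linalg.lstsq(A,(D[:,:2]**2).sum(1),rcond=None)[0];c=s[:2];print("centre",c.round(1),"R",np.sqrt(s[2]+c@c).round(1))
th=np.unwrap(np.arctan2(D[:,1]-c[1],D[:,0]-c[0]))
t=np.c_[np.sin(th),-np.cos(th)];r=np.c_[np.cos(th),np.sin(th)]
for k in range(len(D)): print(np.degrees(th[k]).round(1),"resist",round(-D[k,2:]@t[k],2),"radial",round(D[k,2:]@r[k],2))
E
echo "596.7 -62.8 4.6 -5.7
581.8 -31.7 3.8 -7.4">d.txt
echo "590 1.1 .9 -10
615.7 20.6 -4.9 -9
639.8 22.4 -7.2 -1.3
662.7 12 -4.2 6.4">>d.txt; python3 f.py
```

```text
centre [631.4 -26.8] R 49.9
-134.0 resist 7.27 radial 0.91
-174.4 resist 7.74 radial -3.06
-214.0 resist 7.79 radial -6.34
-251.7 resist 7.48 radial -7.01
-279.7 resist 6.88 radial -2.49
-308.9 resist 7.29 radial 2.35
```

Request:
move_arm(
  increments=[
    [[1,0.0055,-0.0067,0,0],[1,0.0042,-0.0077,0,0],[1,0.0028,-0.0082,0,0]],
  ],
)

```text
t: 15.2
tcp_pos: [0.6782, -0.0092, 0.1747]
tool_rot: [0.999, -0.054, 0.001, -0.004]
force: [1.2, 9.0, 8.0]
finger_gap: 0.246
gripper_force: 25.8
```

Request:
move_arm(
  increments=[
    [[1,0.0014,-0.0086,0,0],[1,-0.0002,-0.0087,0,0],[1,-0.0016,-0.0086,0,0]],
  ],
)

```text
t: 15.5
tcp_pos: [0.6806, -0.0362, 0.1748]
tool_rot: [0.999, -0.054, 0.004, -0.003]
force: [7.8, 6.2, 5.0]
finger_gap: 0.25
gripper_force: 25.5
```

Request:
move_arm(
  increments=[
    [[1,-0.0032,-0.0081,0,0],[1,-0.0044,-0.0075,0,0],[1,-0.0058,-0.0066,0,0]],
  ],
)

```text
t: 15.8
tcp_pos: [0.6684, -0.0607, 0.1748]
tool_rot: [0.999, -0.054, 0.006, -0.001]
force: [8.3, 2.1, 2.8]
finger_gap: 0.249
gripper_force: 25.2
```

```bash
echo "678.2 -9.2 1.2 9.0
680.6 -36.2 7.8 6.2">>d.txt; python3 f.py
```

```text
centre [631.5 -26.9] R 50.0
-134.1 resist 7.27 radial 0.9
-174.5 resist 7.73 radial -3.07
-214.0 resist 7.79 radial -6.34
-251.6 resist 7.49 radial -7.0
-279.6 resist 6.88 radial -2.48
-308.8 resist 7.28 radial 2.36
-339.3 resist 7.99 radial 4.31
-370.7 resist 7.55 radial 6.51
```

Request:
move_arm(
  increments=[
    [[1,-0.0067,-0.0055,0,0],[1,-0.0077,-0.0042,0,0],[1,-0.0082,-0.0028,0,0]],
  ],
)

```text
t: 16.1
tcp_pos: [0.6456, -0.075, 0.1748]
tool_rot: [0.999, -0.054, 0.006, 0.0]
force: [7.8, -1.0, 3.3]
finger_gap: 0.246
gripper_force: 25.2
```

Request:
move_arm(
  increments=[
    [[1,-0.0086,-0.0014,0,0],[1,-0.0087,0.0002,0,0],[1,-0.0086,0.0016,0,0]],
  ],
)

```text
t: 16.4
tcp_pos: [0.619, -0.0754, 0.1748]
tool_rot: [0.999, -0.054, 0.005, 0.001]
force: [7.5, -3.0, 3.5]
finger_gap: 0.244
gripper_force: 25.3
```

```bash
python3 -c "
from h import *
s=look(['pad'],['side'],save='g')
print(s['force'],s['tcp_pos'])
b=cv2.imread('pics/g_side.png')[150:270,310:470]
cv2.imwrite('pics/g.png',cv2.resize(b,(640,480),interpolation=2))"
```

```text
side pad [(0.84, [0.6763, -0.3577, -0.0019]), (0.79, [0.1641, -0.4186, -0.0014]), (0.55, [0.6293, -0.0213, 0.0008])]
[ 4.12733656 -4.27648547  5.40903682] [ 0.61712459 -0.07485483  0.1747402 ]
```

View pics/g.png

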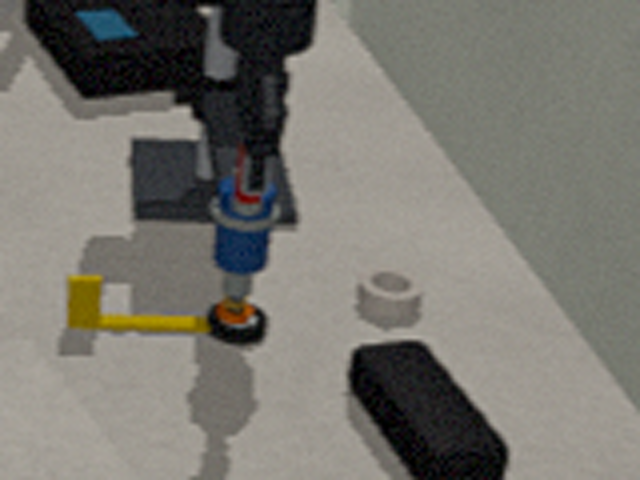

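The side view shows the orange foot (237,312) close above the disc (237,323) and centred on it. The effort is still near free running, so I'll go on in short stints.

Request:
move_arm(
  increments=[
    [[1,-0.0081,0.0032,0,0],[1,-0.0075,0.0044,0,0],[1,-0.0066,0.0058,0,0]],
  ],
)

```text
t: 16.8
tcp_pos: [0.5962, -0.0624, 0.1748]
tool_rot: [0.999, -0.054, 0.004, 0.001]
force: [5.6, -4.5, 3.8]
finger_gap: 0.246
gripper_force: 25.4
```

```bash
echo "668.4 -60.7 8.3 2.1
645.6 -75 7.8 -1
619 -75.4 7.5 -3">>d.txt; python3 f.py|tail -4
```

```text
-370.7 resist 7.54 radial 6.52
-402.4 resist 7.15 radial 4.71
-433.6 resist 7.2 radial 3.16
-464.4 resist 8.01 radial 1.04
```

Request:
move_arm(
  increments=[
    [[1,-0.0055,0.0067,0,0],[1,-0.0042,0.0077,0,0],[1,-0.0028,0.0082,0,0]],
  ],
)

```text
t: 17.1
tcp_pos: [0.5832, -0.0399, 0.1748]
tool_rot: [0.999, -0.054, 0.004, 0.002]
force: [4.4, -5.7, 4.0]
finger_gap: 0.249
gripper_force: 25.5
```

Request:
move_arm(
  increments=[
    [[1,-0.0014,0.0086,0,0],[1,0.0002,0.0087,0,0]],
  ],
)

```text
t: 17.3
tcp_pos: [0.5817, -0.0228, 0.1747]
tool_rot: [0.999, -0.054, 0.003, 0.002]
force: [3.4, -7.6, 4.8]
finger_gap: 0.25
gripper_force: 25.6
```

```bash
echo "596.2 -62.4 5.6 -4.5">>d.txt; python3 f.py|sed -n '1p;$p'
```

```text
centre [631.5 -26.9] R 50.0
-494.9 resist 7.14 radial -0.76
```

Request:
move_arm(
  increments=[
    [[1,0.0016,0.0086,0,0],[1,0.0032,0.0081,0,0]],
  ],
)

```text
t: 17.5
tcp_pos: [0.5859, -0.0065, 0.1747]
tool_rot: [0.999, -0.053, 0.002, 0.003]
force: [1.4, -10.0, 5.8]
finger_gap: 0.251
gripper_force: 25.7
```

Request:
move_arm(
  increments=[
    [[1,0.0044,0.0075,0,0],[1,0.0058,0.0066,0,0]],
  ],
)

```text
t: 17.7
tcp_pos: [0.5949, 0.0072, 0.1747]
tool_rot: [0.999, -0.053, 0.001, 0.003]
force: [-1.2, -11.5, 9.0]
finger_gap: 0.25
gripper_force: 26.0
```

```bash
echo "583.2 -39.9 4.4 -5.7
581.7 -22.8 3.4 -7.6">>d.txt; python3 f.py|tail -2
```

```text
-525.0 resist 6.65 radial -2.77
-544.8 resist 7.29 radial -4.02
```

```bash
echo "585.9 -6.5 1.4 -10
594.9 7.2 -1.2 -11.5">>d.txt; python3 f.py|tail -2
```

```text
-564.2 resist 8.55 radial -5.37
-583.0 resist 9.23 radial -6.97
```

The load is rising, with contact near -540°. At 0.0445 N/deg the target of about 11.8 N falls near -640°. I'll keep going in short stints.

Request:
move_arm(
  increments=[
    [[1,0.0067,0.0055,0,0],[1,0.0077,0.0042,0,0]],
  ],
)

```text
t: 17.9
tcp_pos: [0.6074, 0.017, 0.1746]
tool_rot: [0.999, -0.053, -0.002, 0.003]
force: [-5.5, -10.5, 11.3]
finger_gap: 0.249
gripper_force: 26.3
```

Request:
move_arm(
  increments=[
    [[1,0.0082,0.0028,0,0]],
  ],
)

```text
t: 18.0
tcp_pos: [0.6145, 0.0202, 0.1746]
tool_rot: [0.999, -0.053, -0.003, 0.003]
force: [-8.4, -9.0, 13.6]
finger_gap: 0.248
gripper_force: 26.4
```

```bash
python3 -c "
from station import manip
print(manip.sense()['force'])"
```

```text
[-8.4154486  -8.96765245 13.58867806]
```

```bash
echo "607.4 17 -5.5 -10.5
614.5 20.2 -8.4 -9">>d.txt; python3 f.py|tail -2
```

```text
-601.3 resist 9.87 radial -6.56
-610.2 resist 10.95 radial -5.62
```

Request:
move_arm(
  increments=[
    [[1,0.0086,0.0014,0,0],[1,0.0087,-0.0002,0,0]],
  ],
)

```text
t: 18.2
tcp_pos: [0.6298, 0.0231, 0.1745]
tool_rot: [0.999, -0.054, -0.005, 0.001]
force: [-11.1, -4.1, 16.1]
finger_gap: 0.25
gripper_force: 26.5
```

Request:
move_arm(
  increments=[
    [[1,0.006,-0.0008,0,0]],
  ],
)

```text
t: 18.3
tcp_pos: [0.6356, 0.0229, 0.1746]
tool_rot: [0.999, -0.054, -0.006, 0.0]
force: [-11.9, -2.6, 16.4]
finger_gap: 0.251
gripper_force: 26.6
```

Request:
move_arm(
  increments=[
    [[1,0,0,0,0]],
  ],
)

```text
t: 18.4
tcp_pos: [0.6365, 0.0228, 0.1746]
tool_rot: [0.999, -0.054, -0.004, 0.0]
force: [-8.5, -2.9, 14.3]
finger_gap: 0.247
gripper_force: 26.4
```

```bash
echo "629.8 23.1 -11.1 -4.1">>d.txt; python3 f.py|tail -1
```

```text
-628.1 resist 11.23 radial -3.72
```

The effort is 11.65 N against about 7.3 N free running, roughly 1.6×. I'll let go and rise.

Request:
move_arm(
  increments=[
    [[-0.3,0,0,0,0],[-0.3,0,0,0,0],[-0.3,0,0,0,0],[-0.3,0,0,0,0],[-0.3,0,0,0,0]],
  ],
)

```text
t: 18.9
tcp_pos: [0.64, 0.0233, 0.1728]
tool_rot: [0.999, -0.054, -0.0, -0.0]
force: [-0.1, 0.1, -1.0]
finger_gap: 0.65
gripper_force: 0.0
```

Request:
move_arm(
  increments=[
    [[-0.3,0,0,0.015,0],[-0.3,0,0,0.03,0],[-0.3,0,0,0.035,0],[-0.3,-0.01,-0.01,0.03,0],[-0.3,-0.03,-0.02,0,0],[-0.3,-0.04,-0.03,0,0],[-0.3,-0.04,-0.03,0,0],[-0.3,0,0,0,0]],
  ],
)

```text
t: 19.7
tcp_pos: [0.5148, -0.0685, 0.2827]
tool_rot: [0.998, -0.056, -0.003, -0.0]
force: [0.4, 0.9, 0.6]
finger_gap: 0.649
gripper_force: 0.0
```

```bash
python3 -c "
from h import *
s=look(['pad','hub','knob_mid','case','cards','tape','jar'],save='z')
print(s['force'],s['tcp_pos'],s['t'])
b=cv2.imread('pics/z_side.png')[150:270,310:470]
cv2.imwrite('pics/z.png',cv2.resize(b,(640,480),interpolation=2))"
```

```text
side pad [(0.81, [0.1614, -0.4217, 0.0024]), (0.59, [0.6773, -0.3552, -0.0007]), (0.57, [0.6265, -0.0217, 0.0]), (0.15, [0.6352, 0.0217, 0.1892])]
side hub [(0.6, [0.6288, -0.0287, 0.1859])]
side knob_mid [(0.59, [0.6332, -0.0284, 0.0014]), (0.47, [0.3648, 0.2771, 0.0005]), (0.39, [0.6367, 0.0194, 0.189])]
side case [(0.91, [0.7513, -0.1947, 0.0037])]
side cards [(0.65, [0.384, -0.3857, -0.0002]), (0.46, [0.6331, -0.0273, 0.1796])]
side tape [(0.46, [0.7848, 0.013, -0.0002])]
side jar [(0.58, [0.3638, 0.2759, 0.0005]), (0.55, [0.4975, -0.0079, 0.0299])]
top pad [(0.63, [0.1576, -0.4186, 0.0001]), (0.54, [0.6789, -0.3582, -0.0032])]
top hub []
top knob_mid [(0.45, [0.6343, 0.0253, 0.1848]), (0.32, [0.7466, -0.1917, 0.0023])]
top case [(0.59, [0.7477, -0.1958, 0.003])]
top cards [(0.69, [0.3861, -0.3835, 0.001])]
top tape [(0.8, [0.789, 0.0131, -0.0004])]
top jar [(0.8, [0.3598, 0.2822, 0.0053])]
[ 0.34136978  0.43301026 -0.47247598] [ 0.52026732 -0.06682477  0.28327897] 20.5
```

View pics/z.png

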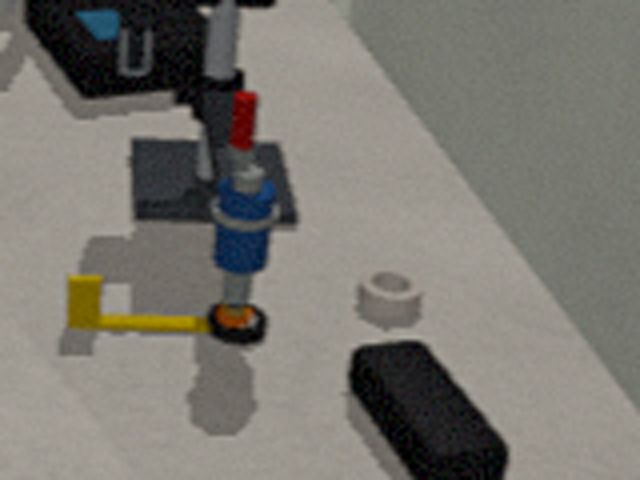

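The final view shows the orange foot (235,317) standing in the middle of the disc top (237,318), the crank free, and the bystanders where they were.

```bash
python3 -c "
from station import manip
print(manip.sign_off())"
```

```text
the job is handed in; nothing more can be done
None
```

I handed the job in at about 20 s: the middle-sized pad is centred under the foot, the crank was let go at about 1.6 times the free-running effort (11.65 N against about 7.3 N), and the other things on the bench are where they were; no verdict came back.

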